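# Lay the thick roller in the V-cradle and chock it

## Robot

A 6-joint arm with a two-finger parallel gripper is mounted at the origin on the work surface. World frame = base frame: x ahead of the robot, y to its left, z up, the work surface at z = 0. Lengths are in m, angles in rad, forces in N, time in s.
With the tool pointing down it reaches from about 0.275 to 0.825 m from the base axis. Payload 5.2 kg.
Tool frame: the origin (TCP) lies where the fingers leave the gripper's body, on its centre line; the fingertips stand 84 mm ahead of it and the grasp point (between the pads) lies 65 mm ahead of it (grip_point_offset is the distance from the TCP to the grasp point, in m); z points along the fingers, y is the line along which they close (so a half turn about z gives the same grasp; the last joint's range is limited). The gripper opens to 93 mm and grips with 3 to 60 N. Pads are 15 mm wide; open, the fingers measure 128 mm over their backs; the gripper's body (75 mm by 188 mm) begins 65 mm behind the grasp point.
Start: joints at [0.973, 0.259, 1.535, -0, 1.348, -0.203], TCP at [0.212, 0.508, 0.303] pointing down, gripper open.
Joint ranges: [-3.14, 3.14], [-0.91, 2.08], [0.19, 2.58], [-1.22, 4.36], [0.22, 2.71], [-3.12, 3.12]. Speed limits (rad/s): [2.57, 2.57, 3.14, 3.14, 3.14, 3.14].

## Interface

Orientations are given as [roll, pitch, yaw] about the fixed x, y, z axes, in that order (R = Rz(yaw) Ry(pitch) Rx(roll)).
In Python, from bench import state, grab_frame, close_job, boxes_of, place_of, grip_point_offset gives the robot as it stands. The module is installed in compiled form; this text tells all that it offers.
- The arm moves only by the shell command python3 -m crank 'ROWS' [FORCE]. ROWS is JSON, a list of rows, each a list of 7 numbers: the shift along the tool's x, y, z in cm, then the turn, a rotation vector about the tool's x, y, z in degrees, then the finger opening in cm, from 0 to 9.3. A call has 1 to 5 rows; each row shifts and turns the commanded pose from where the row before left it, along the tool's axes as they then stand; what a row does not reach is not made up. A row lasts 1/12 s, in which the tool goes at most 41.7 mm and 7.16 degrees, less where a joint would pass 70% of its speed; a pose out of reach is approached as far as the arm can. A call is refused whole if a number of a shift passes 4.17 or a number of a turn 7.16, either way. A call with a gripper value outside its range is refused whole. The fingers move at their own pace and stop on an object; FORCE is the grip in N (left out, the last holds). Time passes only in rows, so rows that do not move let the fingers close. It gives the time, the measured TCP pose, the force, the opening and the grip force at its end, in the units of the state.
- state(): the state, without advancing time (a new reading comes with each control period).
- grab_frame(name): name is "side" or "top" or "wrist"; returns a dict with "frame" (400x640x3 uint8, red, green, blue), "vfov" (degrees; the focal length in pixels is half the picture's height over the tangent of half this angle, whatever the lens; pixels are square), "cx", "cy" (the principal point, pixels), "dist_coeffs" ([k1, k2, p1, p2, k3] as OpenCV has them; the pictures are not rectified), "origin" and "rotation" of the camera in the world. Camera axes: x right, y up, looking along -z (the intrinsics and any distortion apply to the point x, -y, -z); pixel columns grow to the right and rows downward; lengths in m; the calibration is good to about 2 mm. A picture is of the moment at which its call begins. There is no depth.
- close_job(): hands the job in; it is judged then, once.
Trained networks look in a picture, given as the dict that the camera call returned (one of the last four; its "shot" number tells which), for a name from the list of things; names that differ only in an ending like _2 or _b are one class to them, and where a whole thing is asked for, a point or a joint stands for the part that bears it (a point fixed in the world has none). Each returns a list of dicts, best first, with "confidence" (0 to 1); they miss things now and then, are a little off and sometimes report something else, mostly with a low value. They report only what shows in the picture. A call takes as long as a camera call. They do not tell look-alikes from the thing itself.
- boxes_of(name, picture): "location" ([column, row] in pixels, amid what is visible of it).
- place_of(name, picture): "location" ([column, row] in pixels: a listed point, or the origin of a listed thing).
The state is a dict: "t": time; "qpos": joint angles; "qd": joint speeds; "joint_torque": joint torques, N m; "position": TCP position; "eef_rot": TCP orientation; "force": force on the tool from outside, world axes, zero at the start; "moment": the same for the moment, N m; "width": finger opening in m; "gripper_force": force on a finger pad.
Only numpy, scipy, OpenCV 4.12 (cv2) and the standard library are available. Lean on these libraries where they do the work, as an engineer would, in place of code of your own. Each camera call takes 0.05 s, during which the arm holds its last target. There are 200 camera calls.

## Task

Draw the thicker of the two steel bars out of the hooded rack by the end that sticks out, and let it lie clear of the hood. Take it again by its middle and lay it gently in both V-blocks of the cradle, between the two end cheeks, without dropping it. Then set the steel chock on the cradle's base plate between the V-blocks, on the side with the shallow flanks, slide its sloping face up snug and square against the bar, and leave the thin bar and everything else on the bench where it is.

Things in the scene. Friction and masses are not known exactly. Their poses are not given: they have to be found in the camera images.
- rack: Fixed grey steel rack, 340 (its x) by 190 mm (its y), floor 8 mm thick; origin: centre of its underside. Two open V lanes along x at y = -42 and +42 mm, a bar in each, in either order. A flat hood (top 66 mm high, walled at sides and back) covers x = +40 to +170 mm; the front, x = -170 to +40 mm, is open above: a bar pulled out along -x stays in its lane and does not roll.
- hood_front (a point): Middle of the lower front edge of the rack's hood, at x = +40, y = 0, z = 62 mm of the rack; axes as the rack's. 58 to 75 mm of each bar sticks out in front of it at first.
- roller_center (a point): Centre of the thick steel bar (a hollow roller with plugged ends), 32 mm diameter, 180 mm long, 0.45 to 0.7 kg; its x axis runs along the bar (it may be rolled to any angle about it). In the rack its centre is 36 mm above the bench, its x axis along the rack's x. Pulling it along the lane takes about 3 to 6 N.
- rod_center (a point): Centre of the thin steel bar, 20 mm diameter, 180 mm long, in the other lane of the rack; its x axis runs along it. Leave it there.
- cradle: Fixed dark steel V-cradle; origin: centre of its underside. Base plate 160 (its x) by 216 mm (its y), 10 mm thick. V-blocks at y = -97 to -60 and +60 to +97 mm, bare plate between. Steep flanks (50 degrees) on the +x side, shallow ones (25 degrees) on the -x side, where the chock goes. End cheeks, 62 mm high, at y = +-98 to 106 mm, x = -5 to +65 mm.
- cradle_seat (a point): Where the thick bar's centre rests in the cradle: x = +30, y = 0, z = 40 mm of the cradle; axes as the cradle's, the bar lying along y, either way round, with 8 mm of play to each cheek. With the bar held near its end the fingers would strike a V-block; held at its middle they clear all.
- chock_center (a point): Loose steel chock standing on the bench, 78 (its x) by 60 (its y) by 66 mm high, 0.3 to 0.42 kg; this point is 33 mm above the middle of its underside. Base 5 mm thick. Its 45 degree face, 60 mm wide, looks to +x: 5 mm high at x = +39, 34 mm high at x = +10 mm. Behind stand a rib, 12 mm thick in y, x = -23 to +9 mm, 66 mm high, and a low rear bar, x = -39 to -27 mm, 29 mm high.
- chock_rib (a point): Where to hold the chock in balance: on its rib, 5 mm behind its middle (x = -5 mm) and 53 mm above its underside; the fingers, on the two sides of the rib (closing along the chock's y), have free room down to 34 mm above its underside. Axes as the chock's.
- chock_place (a point): Where the chock's middle comes when its face touches the laid bar: x = -6.6, y = 0, z = 43 mm of the cradle (36.6 mm from the bar's axis, on the cradle's -x side), the chock standing on the base plate, its x axis along the cradle's +x. Axes as the cradle's. A push of about 3 N is enough.
- oil_bottle: Grey plastic bottle, 60 mm diameter, 170 mm tall, standing; origin at the centre of its underside. Leave alone.
- spanner: Steel spanner, 180 mm, lying on the bench. Leave alone.
- spare_wheel: Spare grinding wheel lying flat, 124 mm diameter, 20 mm thick; origin at the centre of its underside. Leave alone.
- whetstone: Flat stone, 150 by 50 by 25 mm; origin at the centre of its underside. Leave alone.
- tin_cup: Metal cup, 72 mm diameter, 80 mm tall; origin at the centre of its underside. Leave alone.
Not all that is in view belongs to the job. Leave any brown or purple look-alike of the part that bears roller_center alone.

How it is judged:
By the outcome, as a careful person would: the job done as asked, in the order asked, and still so for the second after the job is handed in, with the robot touching nothing.
It also fails if it takes over 72 s, if anything falls off the work surface, if the arm or the gripper's body presses on something with over 40 N, if the wrist force passes 120 N, or if a joint passes its speed limit or range.

## Working session

There is one attempt and no reset: what is moved stays moved. The work goes in short steps, Python scripts to look and compute and a shell command to move; the robot and the scene stay as the last step left them, time stands still between calls to the robot, and variables do not carry over. Pictures are saved under pics/ and viewed, at most 11 in all, crops included, and the job is handed in when it is done.

```bash
mkdir -p pics; cat > h.py <<'E'
import numpy as np, cv2, json
from bench import *
from scipy.spatial.transform import Rotation as R
def K(p):
    h,w=p["frame"].shape[:2]; f=h/2/np.tan(np.radians(p["vfov"])/2)
    return np.array([[f,0,p["cx"]],[0,f,p["cy"]],[0,0,1]])
def ray(p,px):
    u=cv2.undistortPoints(np.array([[px]],float),K(p),np.array(p["dist_coeffs"],float))[0,0]
    return np.array(p["origin"]),np.array(p["rotation"]).reshape(3,3)@np.array([u[0],-u[1],-1])
def atz(p,px,z):
    o,d=ray(p,px); return o+d*(z-o[2])/d[2]
def tri(obs):
    A=np.zeros((3,3));b=np.zeros(3)
    for p,px in obs:
        o,d=ray(p,px);d=d/np.linalg.norm(d);M=np.eye(3)-np.outer(d,d);A+=M;b+=M@o
    return np.linalg.solve(A,b)
def proj(p,X):
    Rm=np.array(p["rotation"]).reshape(3,3); c=(np.array(X,float).reshape(-1,3)-p["origin"])@Rm
    c=c*[1,-1,-1]
    return cv2.projectPoints(c.reshape(-1,1,3),np.zeros(3),np.zeros(3),K(p),np.array(p["dist_coeffs"],float))[0].reshape(-1,2)
def save(p,n): cv2.imwrite(f"pics/{n}.png",p["frame"][...,::-1])
Z=dict(rack=0,hood_front=.062,roller_center=.036,rod_center=.03,cradle=0,cradle_seat=.04,chock_center=.033,chock_rib=.053,chock_place=.043,oil_bottle=0,spare_wheel=0,whetstone=0,tin_cup=0,spanner=0)
def tool(world_d):
    "world shift -> tool cm"
    return R.from_euler('xyz',state()["eef_rot"]).as_matrix().T@np.array(world_d)*100
E
python3 - <<'E'
from h import *
np.set_printoptions(precision=3,suppress=True)
s=state();print(s["position"],s["eef_rot"],s["force"],s["width"],grip_point_offset)
for c in ["top","side"]:
    p=grab_frame(c);save(p,c+"0");print(c,np.array(p["origin"]))
    for n in Z:
        for d in place_of(n,p)[:3]:
            print(c,n,round(d["confidence"],2),np.round(d["location"]),atz(p,d["location"],Z[n])[:2])
E
```

```text
[0.211 0.507 0.302] [-3.14  -0.     2.747] [ 0.265 -0.025 -0.021] 0.09292535787642536 0.0653
top [ 0.392 -0.084  1.424]Traceback (most recent call last):
  File "<stdin>", line 8, in <module>
  File "h.py", line 11, in atz
    o,d=ray(p,px); return o+d*(z-o[2])/d[2]
        ~~~^^^^^^
  File "h.py", line 9, in ray
    return np.array(p["origin"]),np.array(p["rotation"]).reshape(3,3)@np.array([u[0],-u[1],-1])
                                 ~~~~~~~~~~~~~~~~~~~~~~~~~~~~~~~^^^^^
ValueError: cannot reshape array of size 3 into shape (3,3)
```

View pics/top0.png

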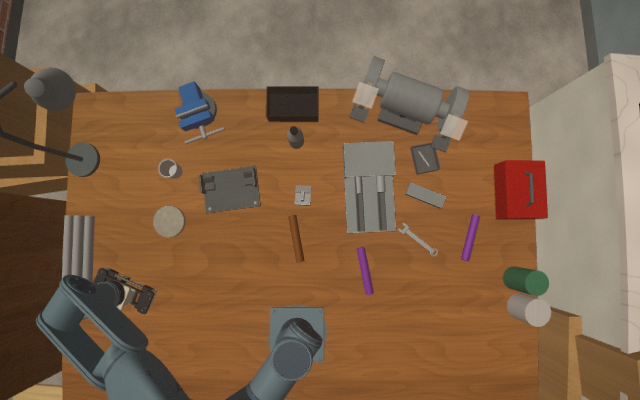

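The top view shows the rack at about (370,187) with the hood at the far end, the cradle at (230,190), the chock at (303,195), and brown and purple decoy bars. The camera rotation comes as rpy, so I'll fix the helper.

```bash
python3 - <<'E'
s=open('h.py').read()
s=s.replace('np.array(p["rotation"]).reshape(3,3)','rot(p)')
s=s.replace('def ray(','def rot(p): return R.from_euler("xyz",p["rotation"]).as_matrix()\ndef ray(')
open('h.py','w').write(s)
E
python3 - <<'E'
from h import *
np.set_printoptions(precision=3,suppress=True)
ps={}
for c in ["top","side"]:
    p=grab_frame(c);save(p,c+"1");print(c,np.array(p["origin"]),p["rotation"])
    if c=="top": cv2.imwrite("pics/topcrop.png",cv2.resize(p["frame"][125:245,180:460,::-1],None,fx=2.8,fy=2.8,interpolation=cv2.INTER_CUBIC))
    for n in Z:
        ds=place_of(n,p)[:3]
        if ds: ps.setdefault(n,[]).append((p,ds[0]["location"]))
        for d in ds:
            print(c,n,round(d["confidence"],2),np.round(d["location"]),atz(p,d["location"],Z[n])[:2])
for n,o in ps.items():
    if len(o)==2: print("tri",n,tri(o))
E
```

```text
top [ 0.392 -0.084  1.424] [ 0.081  0.004 -1.569]
top rack 0.8 [367. 187.] [ 0.568 -0.272]
top rack 0.37 [377. 164.] [ 0.658 -0.314]
top rack 0.19 [230. 188.] [0.563 0.264]
top hood_front 0.7 [370. 175.] [ 0.605 -0.278]
top roller_center 0.83 [472. 233.] [ 0.388 -0.673]
top roller_center 0.79 [362. 270.] [ 0.25  -0.248]
top roller_center 0.63 [295. 238.] [0.369 0.005]
top rod_center 0.45 [354. 168.] [ 0.638 -0.22 ]
top cradle 0.71 [229. 187.] [0.568 0.269]
top cradle_seat 0.94 [229. 179.] [0.595 0.26 ]
top chock_center 0.84 [301. 195.] [ 0.535 -0.018]
top chock_center 0.4 [371. 179.] [ 0.596 -0.283]
top chock_center 0.33 [299. 140.] [ 0.75  -0.008]
top chock_rib 0.87 [302. 195.] [ 0.532 -0.02 ]
top chock_place 0.91 [230. 191.] [0.547 0.256]
top chock_place 0.42 [230. 182.] [0.581 0.257]
top oil_bottle 0.5 [297. 142.] [0.746 0.002]
top spare_wheel 0.78 [168. 222.] [0.429 0.509]
top spare_wheel 0.63 [355. 169.] [ 0.639 -0.227]
top whetstone 0.68 [425. 196.] [ 0.534 -0.502]
top tin_cup 0.59 [175. 168.] [0.643 0.489]
top spanner 0.63 [418. 241.] [ 0.358 -0.473]
top spanner 0.54 [302. 193
[... 665 characters left out ...]
el 0.34 [366. 184.] [0.759 0.02 ]
side whetstone 0.73 [337. 296.] [ 0.353 -0.46 ]
side whetstone 0.58 [402. 282.] [ 0.533 -0.496]
side tin_cup 0.74 [280. 147.] [0.631 0.51 ]
side tin_cup 0.4 [287. 174.] [0.546 0.256]
side spanner 0.78 [342. 298.] [ 0.36  -0.472]
tri rack [ 0.583 -0.278  0.051]
tri roller_center [ 0.4   -0.583  0.267]
tri rod_center [ 0.637 -0.219  0.038]
tri cradle_seat [0.589 0.263 0.039]
tri chock_center [ 0.536 -0.017  0.022]
tri chock_rib [ 0.531 -0.02   0.056]
tri chock_place [0.543 0.259 0.04 ]
tri oil_bottle [ 0.748 -0.001  0.012]
tri spare_wheel [0.429 0.507 0.005]
tri whetstone [ 0.449 -0.468 -0.005]
tri tin_cup [0.633 0.489 0.008]
tri spanner [ 0.359 -0.473  0.001]
```

View pics/topcrop.png

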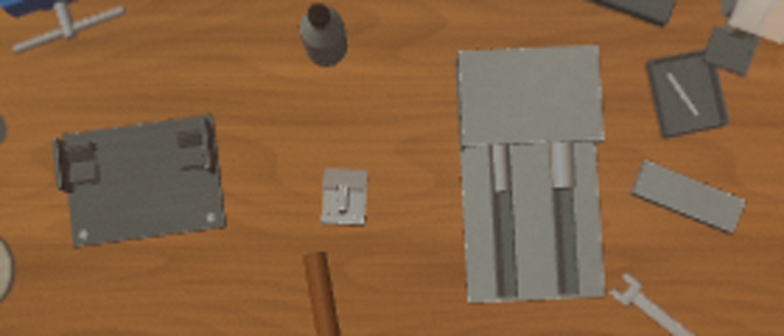

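View pics/side1.png

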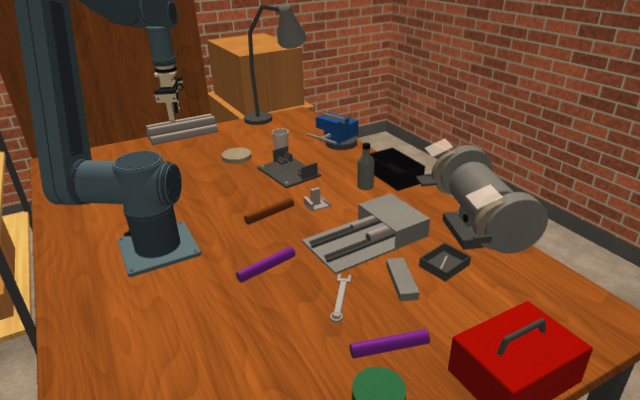

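The thick bar is in the lane on the −y side (crop (563,165)) and the thin one is at (500,165). The cradle's V-blocks and cheeks are on its far (+x) side. Next I'll move over the rack for a wrist look.

```bash
A='[[-2.7,-2.8,0,0,0,0,9.3],[-2.7,-2.8,0,0,0,0,9.3],[-2.7,-2.8,0,0,0,0,9.3],[-2.7,-2.8,0,0,0,0,9.3],[-2.7,-2.8,0,0,0,0,9.3]]' ; 
python3 -m crank '[[-2.7,-2.8,0,0,0,0,9.3],[-2.7,-2.8,0,0,0,0,9.3],[-2.7,-2.8,0,0,0,0,9.3],[-2.7,-2.8,0,0,0,0,9.3],[-2.7,-2.8,0,0,0,0,9.3]]'
python3 -m crank '[[-2.7,-2.8,0,0,0,0,9.3],[-2.7,-2.8,0,0,0,0,9.3],[-2.7,-2.8,0,0,0,0,9.3],[-2.7,-2.8,0,0,0,0,9.3],[-2.7,-2.8,0,0,0,0,9.3]]'
python3 -m crank '[[-2.7,-2.8,0,0,0,0,9.3],[-2.7,-2.8,0,0,0,0,9.3],[-2.7,-2.8,0,0,0,0,9.3],[-2.7,-2.8,0,0,0,0,9.3],[-2.7,-2.8,0,0,0,0,9.3]]'
python3 -m crank '[[-2.7,-2.8,0,0,0,0,5.5],[-2.7,-2.8,0,0,0,0,5.5],[-2.7,-2.8,0,0,0,0,5.5],[-2.7,-2.8,0,0,0,0,5.5],[-2.7,-2.8,0,0,0,0,5.5]]'
python3 -m crank '[[0,0,0,0,0,-6,5.5],[0,0,0,0,0,-6,5.5],[0,0,0,0,0,-6,5.5],[0,0,0,0,0,-6,5.5],[0,0,0,0,0,0,5.5]]'
python3 - <<'E'
from h import *
np.set_printoptions(precision=3,suppress=True)
s=state();print(s["t"],s["position"],s["eef_rot"])
p=grab_frame("wrist");save(p,"w1");print(p["origin"],p["rotation"])
for n in ["hood_front","roller_center","rod_center","rack"]:
    for d in place_of(n,p)[:3]+boxes_of(n,p)[:2]:
        print(n,round(d["confidence"],2),np.round(d["location"]),atz(p,d["location"],Z[n])[:2])
E
```

```text
t: 2.02
position: [0.2824, 0.325, 0.3028]
eef_rot: [3.141, 0.0, 2.748]
force: [1.4, 1.1, 0.6]
width: 0.093
gripper_force: 0.0
t: 2.43
position: [0.3532, 0.1437, 0.3031]
eef_rot: [3.141, 0.001, 2.747]
force: [1.2, -0.8, 0.2]
width: 0.0927
gripper_force: 0.0
t: 2.85
position: [0.4241, -0.0378, 0.3031]
eef_rot: [3.141, 0.001, 2.746]
force: [0.8, 0.6, -1.6]
width: 0.0928
gripper_force: 0.0
t: 3.27
position: [0.4949, -0.219, 0.3028]
eef_rot: [3.142, 0.0, 2.746]
force: [0.9, 0.4, 0.5]
width: 0.0644
gripper_force: 0.0
t: 3.68
position: [0.4946, -0.2171, 0.3026]
eef_rot: [3.141, -0.0, -3.114]
force: [-0.2, -0.4, 0.5]
width: 0.055
gripper_force: 0.0
3.6833 [ 0.495 -0.217  0.303] [ 3.141 -0.    -3.114]
[ 0.424 -0.218  0.384] [-0.259 -0.001  1.599]
hood_front 0.81 [269. 282.] [ 0.602 -0.271]
hood_front 0.88 [281. 173.] [ 0.485 -0.258]
roller_center 0.55 [541.  58.] [ 0.369 -0.007]
roller_center 0.81 [226. 234.] [ 0.561 -0.322]
roller_center 0.71 [540.  74.] [ 0.384 -0.004]
rod_center 0.62 [307. 248.] [ 0.577 -0.233]
rod_center 0.47 [102.  53.] [ 0.375 -0.44 ]
rack 0.57 [279. 176.] [ 0.501 -0.267]
```

View pics/w1.png

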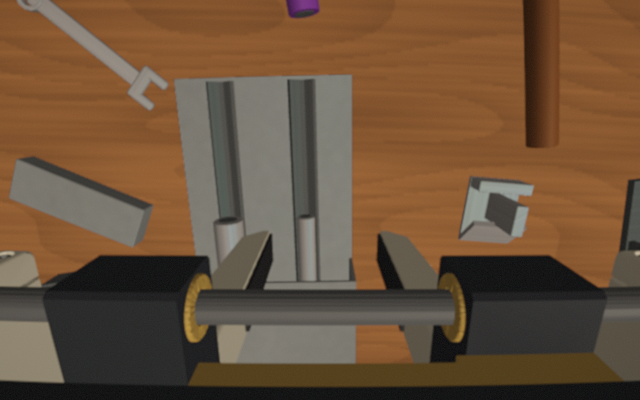

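The wrist view shows the rack upside down. The thick bar's free end is at (229,220) and the thin bar's at (307,215). Lane centrelines run from (220,82) to (229,215) and from (302,79) to (307,212).

```bash
python3 - <<'E'
from h import *
np.set_printoptions(precision=4,suppress=True)
p=grab_frame("wrist")
for z in (.02,.03,.036):
    P=[atz(p,q,z)[:2] for q in [(220,82),(229.5,215),(302,79),(307,212),(176,80),(352,75)]]
    f=lambda a:np.degrees(np.arctan2(a[1],a[0]))
    print(z,*P,"yaws",f(P[1]-P[0]),f(P[3]-P[2]),f(P[5]-P[4])-90,"lane gap",np.linalg.norm(P[0]-P[2]),"rack w",np.linalg.norm(P[4]-P[5]))
print("end",atz(p,(230,220),.05),"bar edges",atz(p,(217,235),.036),atz(p,(243,235),.036))
print(K(p)[0,0],p["cx"],p["cy"],p["dist_coeffs"])
E
```

```text
0.02 [ 0.3997 -0.3246] [ 0.5431 -0.3212] [ 0.3951 -0.2402] [ 0.5374 -0.2334] [ 0.3985 -0.3702] [ 0.39   -0.1892] yaws 1.3509943820474972 2.72717146998121 2.692921756207596 lane gap 0.08452569876948451 rack w 0.1812271638640935
0.03 [ 0.4004 -0.3217] [ 0.5398 -0.3184] [ 0.3959 -0.2396] [ 0.5343 -0.233 ] [ 0.3992 -0.366 ] [ 0.3909 -0.19  ] yaws 1.3509943820475165 2.7271714699812137 2.692921756207582 lane gap 0.08220677329598801 rack w 0.17625527610815697
0.036 [ 0.4008 -0.3199] [ 0.5379 -0.3167] [ 0.3964 -0.2392] [ 0.5324 -0.2327] [ 0.3996 -0.3635] [ 0.3915 -0.1904] yaws 1.3509943820475103 2.727171469981204 2.692921756207596 lane gap 0.08081541801189013 rack w 0.1732721434545952
end [ 0.5388 -0.3124  0.05  ] bar edges [ 0.5614 -0.3317  0.036 ] [ 0.5606 -0.3029  0.036 ]
338.15080923887774 324.32351825178927 197.8854800669993 [-0.0347  0.      0.      0.      0.    ]
```

```bash

python3 -m crank '[[-2.2,-3.4,0,0,0,-1,5.5],[-2.2,-3.4,0,0,0,0,5.5],[-2.1,-3.5,0,0,0,0,5.5],[0,0,4,0,0,0,5.5],[0,0,4,0,0,0,5.5]]'
python3 -m crank '[[0,0,3.5,0,0,0,5.5],[0,0,2,0,0,0,5.5],[0,0,0,0,0,0,5.5]]'
python3 - <<'E'
from h import *
np.set_printoptions(precision=3,suppress=True)
s=state();print(s["t"],s["position"],s["eef_rot"])
p=grab_frame("wrist");save(p,"w2");print(p["origin"],p["rotation"])
for n in ["hood_front","roller_center"]:
    for d in place_of(n,p)[:3]+boxes_of(n,p)[:2]:
        print(n,round(d["confidence"],2),np.round(d["location"]),atz(p,d["location"],Z[n])[:2])
E
```

```text
t: 4.6
position: [0.5661, -0.3214, 0.2247]
eef_rot: [-3.135, 0.007, -3.102]
force: [0.7, -0.0, -2.0]
width: 0.0552
gripper_force: 0.0
t: 4.85
position: [0.5608, -0.3157, 0.1617]
eef_rot: [3.134, -0.008, -3.101]
force: [0.3, -0.0, -0.2]
width: 0.055
gripper_force: 0.0
4.85 [ 0.561 -0.316  0.162] [ 3.134 -0.008 -3.101]
[ 0.491 -0.318  0.244] [-0.251 -0.008  1.612]
hood_front 0.29 [ 79. 164.] [ 0.523 -0.45 ]
hood_front 0.55 [367. 125.] [ 0.497 -0.294]
roller_center 0.79 [314. 239.] [ 0.572 -0.319]
```

View pics/w2.png

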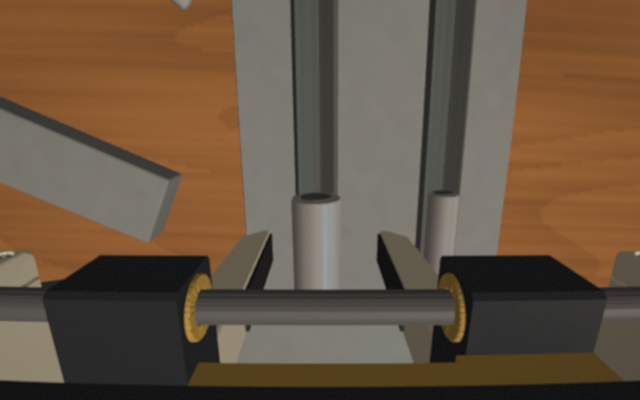

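```bash

python3 -m crank '[[0,-0.3,2,0,0,0,5.5],[0,0,2,0,0,0,5.5],[0,0,0.8,0,0,0,5.5],[0,0,0,0,0,0,5.5]]'
python3 -m crank '[[0,0,0.3,0,0,0,5.5],[0,0,0,0,0,0,5.5],[0,0,0,0,0,0,5.5]]'
python3 -m crank '[[0,0,0,0,0,0,2.8],[0,0,0,0,0,0,2.8],[0,0,0,0,0,0,2.8],[0,0,0,0,0,0,2.8],[0,0,0,0,0,0,2.8]]' 25
```

```text
t: 5.43
position: [0.5629, -0.3201, 0.1192]
eef_rot: [3.14, -0.001, -3.1]
force: [-0.1, -0.0, 0.5]
width: 0.0549
gripper_force: 0.0
t: 5.68
position: [0.5639, -0.3209, 0.1181]
eef_rot: [-3.14, 0.002, -3.1]
force: [0.2, 0.6, 0.3]
width: 0.0551
gripper_force: 0.0
t: 6.1
position: [0.5634, -0.3202, 0.117]
eef_rot: [3.141, 0.0, -3.1]
force: [-0.5, 1.3, 2.4]
width: 0.0316
gripper_force: 25.0
```

Gripped, but only at the fingertips. I'll open and go 6 mm lower.

```bash

python3 -m crank '[[0,0,0,0,0,0,5],[0,0,0,0,0,0,5],[0,0,0.6,0,0,0,5],[0,0,0,0,0,0,5],[0,0,0,0,0,0,5]]'
python3 -m crank '[[0,0,0,0,0,0,2.8],[0,0,0,0,0,0,2.8],[0,0,0,0,0,0,2.8],[0,0,0,0,0,0,2.8]]' 25
python3 -m crank '[[0.5,0,0,0,0,0,2.8],[1,0,0,0,0,0,2.8],[1.5,0,0,0,0,0,2.8],[1.5,0,0,0,0,0,2.8],[0,0,0,0,0,0,2.8]]'
```

```text
t: 6.52
position: [0.563, -0.3204, 0.1099]
eef_rot: [3.141, -0.001, -3.1]
force: [-1.0, 0.6, 0.3]
width: 0.0501
gripper_force: 0.0
t: 6.85
position: [0.5634, -0.3202, 0.1108]
eef_rot: [3.141, 0.0, -3.1]
force: [0.4, 1.5, 0.7]
width: 0.0312
gripper_force: 25.0
t: 7.27
position: [0.5163, -0.3223, 0.1108]
eef_rot: [3.141, -0.002, -3.1]
force: [-4.4, -0.2, 0.6]
width: 0.0314
gripper_force: 25.0
```

```bash

python3 -m crank '[[1.5,0,0,0,0,0,2.8],[2,0,0,0,0,0,2.8],[2,0,0,0,0,0,2.8],[2,0,0,0,0,0,2.8],[1.3,0,0,0,0,0,2.8]]'
python3 -m crank '[[0,0,0,0,0,0,2.8],[0,0,0,0,0,0,5],[0,0,0,0,0,0,5],[0,0,-3,0,0,0,5],[0,0,-3,0,0,0,5]]'
python3 -m crank '[[-3,0,-2,0,0,0,5],[-3,0,-2,0,0,0,5],[0,0,0,0,0,0,5],[0,0,0,0,0,0,5]]'
python3 - <<'E'
from h import *
np.set_printoptions(precision=3,suppress=True)
s=state();print(s["t"],s["position"],s["eef_rot"])
p=grab_frame("wrist");t=grab_frame("top")
for q in (p,t):
  for n in ["hood_front","roller_center"]:
    for d in place_of(n,q)[:3]+boxes_of(n,q)[:2]:
        print(n,round(d["confidence"],2),np.round(d["location"]),atz(q,d["location"],Z[n])[:2])
im=cv2.resize(t["frame"][125:245,320:440,::-1],(400,400),interpolation=cv2.INTER_CUBIC)
cv2.imwrite("pics/c3.png",np.hstack([p["frame"][...,::-1][:, :400],im]))
E
```

```text
t: 7.68
position: [0.4298, -0.3263, 0.1109]
eef_rot: [-3.141, 0.001, -3.1]
force: [2.6, -0.1, -2.8]
width: 0.0312
gripper_force: 25.0
t: 8.1
position: [0.4306, -0.325, 0.1698]
eef_rot: [3.138, -0.003, -3.1]
force: [-0.1, -0.2, 0.3]
width: 0.0488
gripper_force: 0.0
t: 8.43
position: [0.4929, -0.3235, 0.212]
eef_rot: [-3.139, 0.003, -3.097]
force: [0.2, 0.4, -0.1]
width: 0.0498
gripper_force: 0.0
8.4333 [ 0.493 -0.324  0.212] [-3.139  0.003 -3.097]
hood_front 0.61 [378. 338.] [ 0.599 -0.274]
roller_center 0.85 [324. 209.] [ 0.5   -0.322]
roller_center 0.6 [323. 183.] [ 0.479 -0.324]
roller_center 0.56 [424. 257.] [ 0.538 -0.237]
hood_front 0.86 [371. 172.] [ 0.616 -0.279]
hood_front 0.97 [366. 173.] [ 0.613 -0.26 ]
roller_center 0.8 [298. 238.] [ 0.369 -0.005]
roller_center 0.63 [470. 236.] [ 0.375 -0.662]
roller_center 0.46 [380. 202.] [ 0.505 -0.317]
roller_center 0.7 [471. 238.] [ 0.37  -0.666]
roller_center 0.67 [380. 215.] [ 0.457 -0.315]
```

View pics/c3.png

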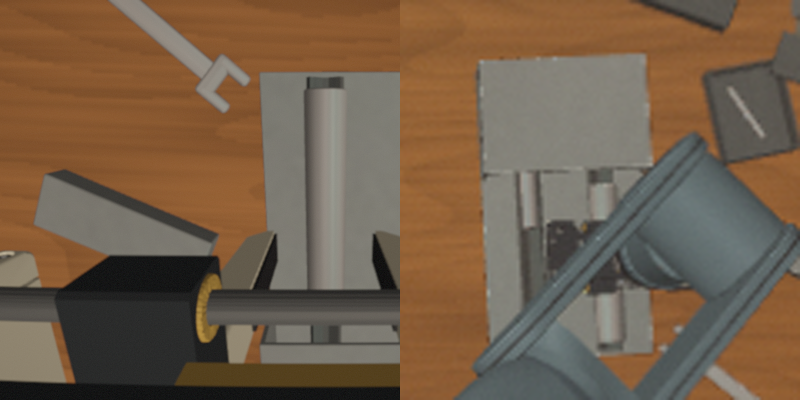

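The bar lies in the open lane, front end at wrist (325,89). Its rear end is about (323,325), clear of the hood edge.

```bash
python3 - <<'E'
from h import *
np.set_printoptions(precision=4,suppress=True)
p=grab_frame("wrist");t=grab_frame("top")
print("front top",atz(p,(325,90),.052),"rear",atz(p,(323,324),.05),atz(p,(323,324),.036))
print("mid-y", atz(p,(305,180),.036),atz(p,(346,180),.036))
print("top rear",atz(t,(320+201*.3,125+183*.3),.05),"front",atz(t,(320+209*.3,125+347*.3),.05))
print(state()["position"])
E
```

```text
front top [ 0.4071 -0.3248  0.052 ] rear [ 0.5911 -0.3187  0.05  ] [ 0.6011 -0.3183  0.036 ]
mid-y [ 0.4734 -0.3374  0.036 ] [ 0.4721 -0.3058  0.036 ]
top rear [ 0.5895 -0.3174  0.05  ] front [ 0.4032 -0.3242  0.05  ]
[ 0.4902 -0.3237  0.2107]
```

```bash

python3 -m crank '[[-0.8,0.2,3.5,0,0,0,5],[0,0,3.5,0,0,0,5],[0,0,2,0,0,0,5],[0,0,1.2,0,0,0,5],[0,0,0,0,0,0,5]]'
python3 -m crank '[[0,0,0,0,0,0,2.8],[0,0,0,0,0,0,2.8],[0,0,0,0,0,0,2.8],[0,0,0,0,0,0,2.8],[0,0,0,0,0,0,2.8]]' 45
```

```text
t: 9.45
position: [0.4971, -0.3202, 0.106]
eef_rot: [3.138, -0.004, -3.1]
force: [-0.2, 0.1, 0.6]
width: 0.05
gripper_force: 0.0
t: 9.87
position: [0.4993, -0.3227, 0.1107]
eef_rot: [-3.138, 0.003, -3.1]
force: [-0.5, -4.1, 4.3]
width: 0.031
gripper_force: 45.0
```

```bash

python3 -m crank '[[0,0,-1,0,0,0,2.8],[0,0,-2,0,0,0,2.8],[0,0,-3,0,0,0,2.8],[0,0,-3,0,0,0,2.8],[0,0,-3,0,0,0,2.8]]'
python3 -m crank '[[0,0,-2,0,0,3,2.8],[0,0,-1,0,0,7,2.8],[0,0,0,0,0,7,2.8],[0,0,0,0,0,7,2.8],[0,0,0,0,0,7,2.8]]'
python3 -m crank '[[0,0,0,0,0,7,2.8],[0,0,0,0,0,7,2.8],[0,0,0,0,0,7,2.8],[0,0,0,0,0,7,2.8],[0,0,0,0,0,7,2.8]]'
python3 -m crank '[[0,0,0,0,0,7,2.8],[0,0,0,0,0,7,2.8],[0,0,0,0,0,5,2.8],[0,0,0,0,0,0,2.8],[0,0,0,0,0,0,2.8]]'
python3 -c "
from h import *
print(tool(np.array([.58,.26,.25])-state()['position']),state()['moment'])"
```

```text
t: 10.28
position: [0.4974, -0.3197, 0.229]
eef_rot: [3.138, -0.003, -3.1]
force: [0.6, -1.1, -6.9]
width: 0.0312
gripper_force: 45.0
t: 10.7
position: [0.4975, -0.3199, 0.2584]
eef_rot: [3.14, -0.003, 2.636]
force: [0.4, 0.2, -6.2]
width: 0.0312
gripper_force: 45.0
t: 11.12
position: [0.4975, -0.3199, 0.2579]
eef_rot: [-3.141, -0.004, 2.025]
force: [1.0, -0.4, -6.6]
width: 0.0308
gripper_force: 45.0
t: 11.53
position: [0.4978, -0.3203, 0.2581]
eef_rot: [-3.14, -0.002, 1.703]
force: [0.3, 0.0, -6.3]
width: 0.0313
gripper_force: 45.0
[56.44577862 15.78173475  0.9232354 ] [-0.05901843  0.06282596 -0.00769514]
```

```bash

python3 -m crank '[[2.5,0.7,0,0,0,0,2.8],[3.8,1.1,0,0,0,0,2.8],[3.8,1.1,0,0,0,0,2.8],[3.8,1.1,0,0,0,0,2.8],[3.8,1.1,0,0,0,0,2.8]]'
python3 -m crank '[[3.8,1.1,0,0,0,0,2.8],[3.8,1.1,0,0,0,0,2.8],[3.8,1.1,0,0,0,0,2.8],[3.8,1.1,0,0,0,0,2.8],[3.8,1.1,0,0,0,0,2.8]]'
python3 -m crank '[[3.8,1,0,0,0,0,2.8],[3.8,1,0,0,0,0,2.8],[3.8,1,0,0,0,0,2.8],[3.8,0.8,0,0,0,0,2.8],[2,0,0,0,0,0,2.8]]'
python3 -m crank '[[0,0,0,0,0,0,2.8],[0,0,0,0,0,0,2.8],[0,0,0,0,0,0,2.8]]'
python3 - <<'E'
from h import *
np.set_printoptions(precision=3,suppress=True)
s=state();print(s["t"],s["position"],s["eef_rot"])
ps=[grab_frame("wrist"),grab_frame("side"),grab_frame("top")]
for q in ps:
  for n in ["cradle","cradle_seat","chock_place"]:
    for d in place_of(n,q)[:2]:
        print(n,round(d["confidence"],2),np.round(d["location"]),atz(q,d["location"],Z[n])[:2])
im=cv2.resize(ps[1]["frame"][110:230,230:350,::-1],(400,400),interpolation=cv2.INTER_CUBIC)
cv2.imwrite("pics/c4.png",ps[0]["frame"][...,::-1])
E
```

```text
t: 11.95
position: [0.5256, -0.1372, 0.2586]
eef_rot: [-3.141, -0.001, 1.702]
force: [1.5, -0.7, -6.0]
width: 0.0311
gripper_force: 45.0
t: 12.37
position: [0.5557, 0.0585, 0.2587]
eef_rot: [-3.141, -0.0, 1.703]
force: [0.7, -0.9, -5.6]
width: 0.031
gripper_force: 45.0
t: 12.78
position: [0.5716, 0.2364, 0.2584]
eef_rot: [-3.141, -0.002, 1.705]
force: [0.4, 0.3, -5.4]
width: 0.0308
gripper_force: 45.0
t: 13.03
position: [0.5715, 0.2314, 0.2583]
eef_rot: [-3.14, 0.001, 1.702]
force: [-0.1, -0.9, -6.9]
width: 0.0314
gripper_force: 45.0
13.0333 [0.571 0.231 0.258] [-3.14   0.001  1.702]
cradle_seat 0.84 [347. 151.] [0.587 0.269]
cradle 0.71 [367. 238.] [ 0.567 -0.277]
cradle 0.65 [288. 171.] [0.559 0.275]
cradle_seat 0.72 [295. 163.] [0.577 0.247]
chock_place 0.8 [286. 162.] [0.548 0.267]
chock_place 0.17 [401. 280.] [ 0.502 -0.531]
cradle 0.86 [229. 190.] [0.557 0.27 ]
cradle_seat 0.76 [228. 176.] [0.606 0.264]
```

View pics/c4.png

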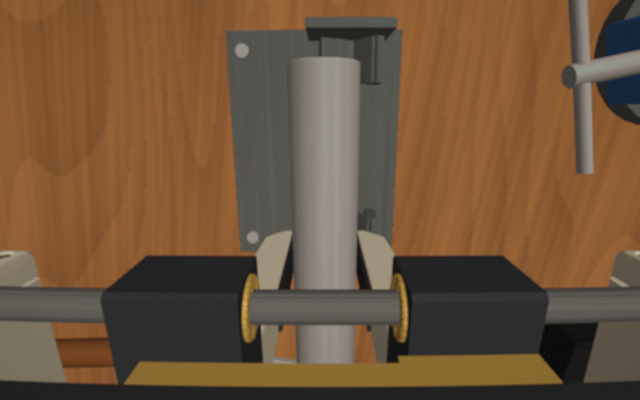

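The wrist view shows the cradle under the held bar. Plate corners are (228,31), (402,30), (241,251) and (391,244), and the +y cheek's top edge runs (306,18)–(397,18). I'll fit the pose.

```bash
python3 - <<'E'
from h import *
from scipy.optimize import least_squares
np.set_printoptions(precision=4,suppress=True)
p=grab_frame("wrist")
px=np.array([(228,31),(402,30),(241,251)],float)
L=np.array([(-.08,.108,.01),(.08,.108,.01),(-.08,-.108,.01)])
px2=np.array([(306,18),(397,18)],float); L2=np.array([(-.005,.106,.062),(.065,.106,.062)])
def W(v,L): c,s=np.cos(v[2]),np.sin(v[2]); return np.c_[v[0]+c*L[:,0]-s*L[:,1],v[1]+s*L[:,0]+c*L[:,1],L[:,2]]
for a,b in ((px,L),(px2,L2),(np.r_[px,px2],np.r_[L,L2])):
    r=least_squares(lambda v:(proj(p,W(v,b))-a).ravel(),[.56,.26,.1])
    print(r.x,np.degrees(r.x[2]),np.abs(r.fun).max(),r.fun.round(1)); 
v=r.x; print("seat",W(v,np.array([[.03,0,.04]])),"place",W(v,np.array([[-.0066,0,.043]])))
print(proj(p,W(v,np.array([[.08,-.108,.01],[-.005,-.106,.062],[.065,-.106,.062]]))))
print(state()["position"],state()["eef_rot"])
E
```

```text
[0.5597 0.264  0.13  ] 7.450035130464046 1.6301854103825804 [-1.6 -0.7  1.6 -0.  -0.1  1.2]
[0.559  0.2632 0.132 ] 7.563367759265378 0.8829448387350567 [-0.9  0.   0.9  0. ]
[0.5593 0.2636 0.1308] 7.4956992682946595 2.1803288842914412 [-2.2 -0.2  1.   0.3 -0.4  1.6 -0.2 -0.5  1.5 -0.4]
seat [[0.589  0.2675 0.04  ]] place [[0.5528 0.2628 0.043 ]]
[[391.7317 252.393 ]
 [309.2539 274.0679]
 [386.3612 273.8665]]
[0.5719 0.2317 0.2588] [ 3.1416 -0.0001  1.6995]
```

```bash
python3 - <<'E'
from h import *
p=grab_frame("wrist"); s=state(); z=s["position"][2]-.0747
e=atz(p,(325,61),z+.014)
T=R.from_euler('xyz',s["eef_rot"]).as_matrix().T
print("end in tool cm",T@(e-s["position"])*100, "edges", [(T@(atz(p,q,z)-s["position"])*100).round(2) for q in ((292,160),(358,160))])
print("shift tool cm to seat", T@(np.array([.589,.2675,.0747+.040])-s["position"])*100, s["moment"])
E
```

```text
end in tool cm [9.05344666 0.05855533 6.06988347] edges [array([ 4.91, -1.47,  7.47]), array([4.91, 1.6 , 7.47])]
shift tool cm to seat [ 3.32300655  2.15442737 14.40439902] [-0.05971838  0.05655097 -0.01352953]
```

```bash

python3 -m crank '[[1.6,1.1,0,0,0,0,2.8],[1.7,1.1,0,0,0,0,2.8],[0,0,2.5,0,0,0,2.8],[0,0,2.5,0,0,0,2.8],[0,0,2.5,0,0,0,2.8]]'
python3 -m crank '[[0,0,1.8,0,0,0,2.8],[0,0,0,0,0,0,2.8],[0,0,0,0,0,0,2.8],[0,0,0,0,0,0,2.8],[0,0,0,0,0,0,2.8]]'
python3 - <<'E'
from h import *
p=grab_frame("wrist"); s=state();save(p,"c5")
T=R.from_euler('xyz',s["eef_rot"]).as_matrix().T
print(s["position"],s["eef_rot"],"shift tool cm to seat", T@(np.array([.589,.2675,.0747+.040])-s["position"])*100)
for d in place_of("cradle_seat",p)[:2]: print(d["confidence"],d["location"],atz(p,d["location"],.04))
E
```

```text
t: 14.15
position: [0.5897, 0.268, 0.1833]
eef_rot: [3.14, -0.0, 1.7]
force: [0.2, -0.4, -6.9]
width: 0.0308
gripper_force: 45.0
t: 14.57
position: [0.5907, 0.2677, 0.1679]
eef_rot: [3.138, -0.0, 1.7]
force: [-0.6, 0.2, -6.2]
width: 0.031
gripper_force: 45.0
[0.59057902 0.26764456 0.16786659] [ 3.13787333e+00 -4.92447587e-04  1.69959988e+00] shift tool cm to seat [ 3.32776159e-03 -1.78223984e-01  5.31603507e+00]
0.32 [261.2, 221.4] [0.55051319 0.26358784 0.04      ]
```

View pics/c5.png

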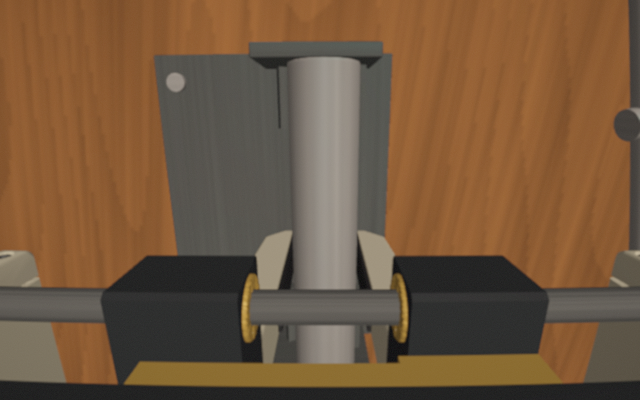

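The cradle is seen under the bar, with plate corners (156,55) and (391,55) and the cheek top's outer edge (250,43)–(382,42). Refitting.

```bash
python3 - <<'E'
from h import *
from scipy.optimize import least_squares
np.set_printoptions(precision=4,suppress=True)
p=grab_frame("wrist")
a=np.array([(156,55),(391,55),(250,43),(382,42)],float)
b=np.array([(-.08,.108,.01),(.08,.108,.01),(-.005,.106,.062),(.065,.106,.062)])
def W(v,L): c,s=np.cos(v[2]),np.sin(v[2]); return np.c_[v[0]+c*L[:,0]-s*L[:,1],v[1]+s*L[:,0]+c*L[:,1],L[:,2]]
r=least_squares(lambda v:(proj(p,W(v,b))-a).ravel(),[.56,.26,.1])
v=r.x;print(v,r.fun.round(1)); S=W(v,np.array([[.03,0,.04]]))[0]; print("seat",S)
s=state();T=R.from_euler('xyz',s["eef_rot"]).as_matrix().T
print(s["position"],"to seat tool cm",T@(S+[0,0,.0747]-s["position"])*100)
print("bar end tool",T@(atz(p,(325,60),s["position"][2]-.0747+.014)-s["position"])*100)
E
```

```text
[0.5573 0.2628 0.1293] [-3.   0.5  2.2 -0.5 -1.6 -0.3  2.2  0.7]
seat [0.5871 0.2666 0.04  ]
[0.5902 0.2675 0.1674] to seat tool cm [-0.0497 -0.3343  5.2668]
bar end tool [9.1052 0.0819 6.0735]
```

```bash

python3 -m crank '[[-0.1,-0.25,1.5,0,0,0,2.8],[0,0,1.5,0,0,0,2.8],[0,0,1,0,0,0,2.8],[0,0,0.4,0,0,0,2.8],[0,0,0,0,0,0,2.8]]'
python3 -m crank '[[0,0,0.2,0,0,0,2.8],[0,0,0,0,0,0,2.8],[0,0,0,0,0,0,2.8]]'
python3 -m crank '[[0,0,0.15,0,0,0,2.8],[0,0,0,0,0,0,2.8],[0,0,0,0,0,0,2.8]]'
```

```text
t: 15.13
position: [0.5866, 0.2659, 0.1208]
eef_rot: [-3.14, 0.0, 1.7]
force: [-0.7, -0.1, -6.5]
width: 0.0309
gripper_force: 45.0
t: 15.38
position: [0.5876, 0.2662, 0.1205]
eef_rot: [3.14, -0.0, 1.7]
force: [0.2, 0.5, -6.3]
width: 0.031
gripper_force: 45.0
t: 15.63
position: [0.5872, 0.2661, 0.1185]
eef_rot: [3.141, -0.0, 1.7]
force: [-0.4, -0.6, -5.9]
width: 0.0312
gripper_force: 45.0
```

```bash

python3 -m crank '[[0,0,0.15,0,0,0,2.8],[0,0,0,0,0,0,2.8],[0,0,0,0,0,0,2.8]]'
python3 -m crank '[[0,0,0.1,0,0,0,2.8],[0,0,0,0,0,0,2.8],[0,0,0,0,0,0,2.8]]'
python3 -m crank '[[0,0,0.1,0,0,0,2.8],[0,0,0,0,0,0,2.8],[0,0,0,0,0,0,2.8]]'
```

```text
t: 15.88
position: [0.587, 0.266, 0.1166]
eef_rot: [-3.141, 0.0, 1.7]
force: [0.3, -0.0, -6.8]
width: 0.0312
gripper_force: 45.0
t: 16.13
position: [0.5871, 0.266, 0.1157]
eef_rot: [-3.141, 0.0, 1.7]
force: [-0.1, -1.5, -6.0]
width: 0.031
gripper_force: 45.0
t: 16.38
position: [0.5872, 0.2661, 0.1148]
eef_rot: [3.141, -0.0, 1.7]
force: [0.5, 0.4, -5.7]
width: 0.031
gripper_force: 45.0
```

```bash

python3 -m crank '[[0,0,0.1,0,0,0,2.8],[0,0,0,0,0,0,2.8],[0,0,0,0,0,0,2.8]]'
python3 -m crank '[[0,0,0.1,0,0,0,2.8],[0,0,0,0,0,0,2.8],[0,0,0,0,0,0,2.8]]'
python3 -c "
from bench import *
print(state()['moment'])"
```

```text
t: 16.63
position: [0.5872, 0.2661, 0.1147]
eef_rot: [3.141, -0.0, 1.7]
force: [-3.7, -1.7, 4.4]
width: 0.031
gripper_force: 45.0
t: 16.88
position: [0.5872, 0.2661, 0.1147]
eef_rot: [3.141, -0.0, 1.7]
force: [-5.9, -2.5, 10.9]
width: 0.0311
gripper_force: 45.0
[-0.40545689  1.1196848  -0.01859817]
```

Contact is at exactly the expected seat height, so I'll release gently.

```bash

python3 -m crank '[[0,0,-0.1,0,0,0,2.8],[0,0,0,0,0,0,2.8],[0,0,0,0,0,0,2.8]]' 10
python3 -m crank '[[0,0,0,0,0,0,3.2],[0,0,0,0,0,0,3.3],[0,0,0,0,0,0,3.5],[0,0,0,0,0,0,4],[0,0,0,0,0,0,4.5]]'
python3 -m crank '[[0,0,0,0,0,0,5],[0,0,-1,0,0,0,5],[0,0,-2,0,0,0,5],[0,0,-3,0,0,0,5],[0,0,-4,0,0,0,5]]'
python3 -m crank '[[0,0,-2,0,0,0,5],[0,0,-2,0,0,0,5],[0,0,0,0,0,0,5],[0,0,0,0,0,0,5]]'
python3 - <<'E'
from h import *
p=grab_frame("wrist"); s=state();save(p,"c6")
print(s["position"],s["eef_rot"])
for n in ("cradle_seat","roller_center","chock_place"):
  for d in place_of(n,p)[:2]: print(n,d["confidence"],d["location"],atz(p,d["location"],Z[n] if n[0]!='r' else .04))
E
```

```text
t: 17.13
position: [0.5872, 0.266, 0.1145]
eef_rot: [3.141, 0.0, 1.7]
force: [-5.4, -2.7, 6.8]
width: 0.0316
gripper_force: 10.0
t: 17.55
position: [0.5876, 0.2662, 0.1137]
eef_rot: [3.141, -0.0, 1.699]
force: [-0.1, -0.3, -0.2]
width: 0.0424
gripper_force: 0.0
t: 17.97
position: [0.5858, 0.2656, 0.2126]
eef_rot: [-3.136, 0.001, 1.699]
force: [0.5, 0.5, 0.4]
width: 0.05
gripper_force: 0.0
t: 18.3
position: [0.5877, 0.2662, 0.2556]
eef_rot: [3.138, -0.0, 1.7]
force: [0.1, -0.6, -0.5]
width: 0.0497
gripper_force: 0.0
[0.5869613  0.26600364 0.25379841] [ 3.14123730e+00 -4.83596923e-05  1.69957727e+00]
roller_center 0.96 [320.9, 191.5] [0.585819   0.26588409 0.04      ]
chock_place 0.79 [283.8, 186.5] [0.55233864 0.26691913 0.043     ]
```

View pics/c6.png

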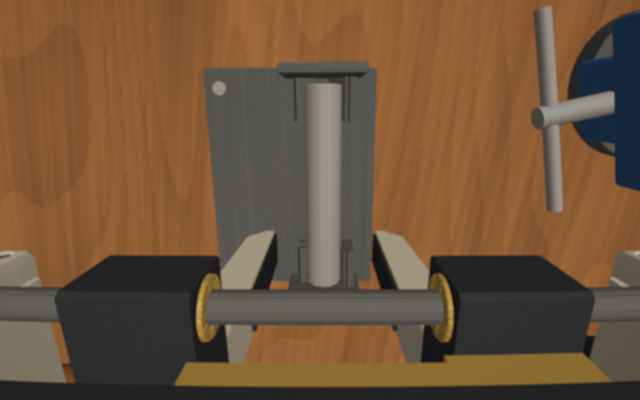

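The bar rests in both V-blocks between the cheeks, ends at (324,84) and (324,283). Next I'll go over the chock.

```bash

python3 -m crank '[[0,0,0,0,0,-7,5],[0,0,0,0,0,-7,5],[0,0,0,0,0,-7,5],[0,0,0,0,0,-7,5],[0,0,0,0,0,-7,5]]' 
python3 -m crank '[[0,0,0,0,0,-7,5],[0,0,0,0,0,-7,5],[0,0,0,0,0,-7,5],[0,0,0,0,0,-7,5],[0,0,0,0,0,-7,5]]'
python3 -m crank '[[0,0,0,0,0,-7,5],[0.3,-3.6,0,0,0,0,5],[0.3,-3.6,0,0,0,0,5],[0.3,-3.6,0,0,0,0,5],[0.3,-3.6,0,0,0,0,5]]'
python3 -m crank '[[0.3,-3.6,0,0,0,0,5],[0.3,-3.6,0,0,0,0,5],[0.3,-3.6,0,0,0,0,5],[0.3,-3.6,0,0,0,0,5],[0,0,0,0,0,0,5]]'
python3 -m crank '[[2.5,0,0,0,0,0,5],[0,0,0,0,0,0,5],[0,0,0,0,0,0,5],[0,0,0,0,0,0,5]]'
python3 - <<'E'
from h import *
p=grab_frame("wrist"); t=grab_frame("top"); s=state();cv2.imwrite("pics/c7.png",p["frame"][100:300,220:420,::-1].repeat(3,0).repeat(3,1))
print(s["position"],s["eef_rot"])
for q in (p,t):
 for n in ("chock_rib","chock_center"):
  for d in place_of(n,q)[:2]: print(n,d["confidence"],d["location"],atz(q,d["location"],Z[n]))
E
```

```text
t: 18.92
position: [0.5866, 0.2659, 0.252]
eef_rot: [-3.139, -0.001, 2.316]
force: [-0.1, 0.2, 0.0]
width: 0.0501
gripper_force: 0.0
t: 19.33
position: [0.5866, 0.2659, 0.252]
eef_rot: [-3.14, -0.003, 2.927]
force: [-1.1, 0.9, -0.3]
width: 0.0503
gripper_force: 0.0
t: 19.75
position: [0.56, 0.1228, 0.2521]
eef_rot: [-3.141, -0.003, 3.045]
force: [0.2, -0.4, 0.3]
width: 0.0502
gripper_force: 0.0
t: 20.17
position: [0.5338, -0.0236, 0.2525]
eef_rot: [-3.139, -0.003, 3.039]
force: [-0.0, -0.6, 0.4]
width: 0.0502
gripper_force: 0.0
t: 20.5
position: [0.5104, -0.0153, 0.2534]
eef_rot: [3.141, -0.0, 3.044]
force: [-1.1, 0.1, 0.7]
width: 0.0498
gripper_force: 0.0
[ 0.51079401 -0.0153423   0.25357692] [3.14154312e+00 1.81943615e-04 3.04431942e+00]
chock_rib 0.87 [321.0, 217.4] [ 0.53174359 -0.01847316  0.053     ]
chock_center 0.75 [321.8, 214.7] [ 0.53566573 -0.01827243  0.033     ]
chock_rib 0.74 [426.3, 192.2] [ 0.54258989 -0.49163386  0.053     ]
chock_rib 0.39 [369.5, 173.7] [ 0.61262312 -0.27611487  0.053     ]
chock_center 0.37 [229.6, 187.8] [0.56074772 0.25926701 0.033     ]
chock_center 0.25 [299.3, 142.3] [ 0.73848404 -0.00819374  0.033     ]
```

View pics/c7.png

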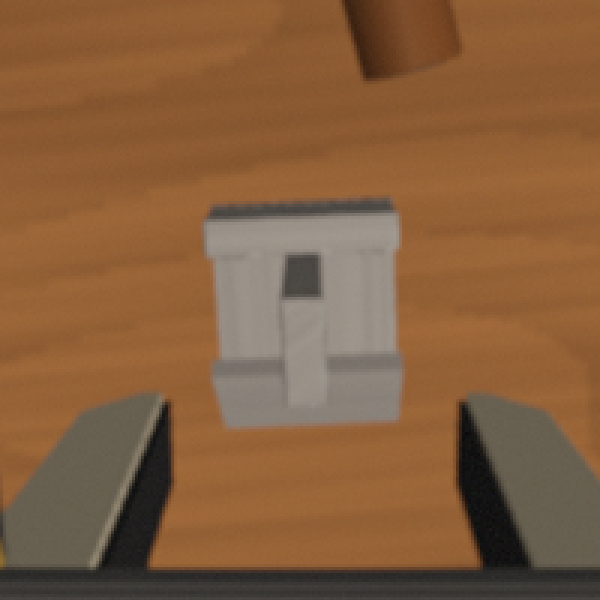

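The chock is square under the gripper. The rib top's corners are crop (282,298), (325,297), (289,405) and (327,402). The rear bar's top edge runs (206,217)–(398,211), and the front edge of the base (223,428)–(399,420).

```bash
python3 - <<'E'
from h import *
from scipy.optimize import least_squares
np.set_printoptions(precision=4,suppress=True)
p=grab_frame("wrist")
a=np.array([(282,298),(325,297),(289,405),(327,402),(206,217),(398,211),(223,428),(399,420)],float)/3+[220,100]
b=np.array([(-23,-6,66),(-23,6,66),(9,-6,66),(9,6,66),(-39,-30,29),(-39,30,29),(39,-30,5),(39,30,5)])/1000.
def W(v,L): c,s=np.cos(v[2]),np.sin(v[2]); return np.c_[v[0]+c*L[:,0]-s*L[:,1],v[1]+s*L[:,0]+c*L[:,1],L[:,2]]
r=least_squares(lambda v:(proj(p,W(v,b))-a).ravel(),[.53,-.02,0],loss="soft_l1")
v=r.x;print(v,np.degrees(v[2]),(proj(p,W(v,b))-a).round(1).tolist())
S=W(v,np.array([[-.005,0,.053]]))[0]
s=state();T=R.from_euler('xyz',s["eef_rot"]).as_matrix().T
print("rib",S,"shift tool cm",T@(S+[0,0,.0653]-s["position"])*100,"yaw turn deg about tool z",np.degrees(s["eef_rot"][2]-(np.pi+v[2])))
E
```

```text
[ 0.5347 -0.0179 -0.0607] -3.4787025784199637 [[-0.2, -0.3], [0.0, -0.5], [-0.9, 0.4], [0.6, 0.9], [-0.5, 0.4], [0.7, 0.0], [0.9, -0.8], [-0.5, -0.1]]
rib [ 0.5297 -0.0176  0.053 ] shift tool cm [-1.933  -0.0139 13.5368] yaw turn deg about tool z -2.1139053090111326
```

```bash

python3 -m crank '[[-1.9,0,1,0,0,-2.1,4],[0,0,3.5,0,0,0,4],[0,0,3.5,0,0,0,4],[0,0,3,0,0,0,4],[0,0,1.5,0,0,0,4]]' 
python3 -m crank '[[0,0,0.7,0,0,0,4],[0,0,0,0,0,0,4],[0,0,0,0,0,0,4],[0,0,0,0,0,0,4]]'
python3 -c "
from h import *
s=state();T=R.from_euler('xyz',s['eef_rot']).as_matrix().T
print(s['position'],s['eef_rot'],T@(np.array([.5297,-.0176,.1183])-s['position'])*100)"
```

```text
t: 21.27
position: [0.5273, -0.0171, 0.1252]
eef_rot: [3.141, -0.005, 3.08]
force: [-1.1, -0.0, 0.3]
width: 0.0399
gripper_force: 0.0
t: 21.6
position: [0.5302, -0.0178, 0.1232]
eef_rot: [-3.141, 0.003, 3.08]
force: [-0.0, -0.0, 0.0]
width: 0.0399
gripper_force: 0.0
[ 0.53015486 -0.01783316  0.1231705 ] [-3.14107852e+00  2.72965067e-03  3.08029965e+00] [0.04815818 0.02073605 0.48691026]
```

```bash

python3 -m crank '[[0,0,0.3,0,0,0,4],[0,0,0,0,0,0,2.5],[0,0,0,0,0,0,1.8],[0,0,0,0,0,0,1.4],[0,0,0,0,0,0,1]]' 30
python3 -m crank '[[0,0,0,0,0,0,0.8],[0,0,0,0,0,0,0.8],[0,0,-0.5,0,0,0,0.8],[0,0,-1.5,0,0,0,0.8],[0,0,-3,0,0,0,0.8]]'
python3 -m crank '[[0,0,-3,0,0,0,0.8],[0,0,-3,0,0,0,0.8],[0,0,0,0,0,0,0.8],[0,0,0,0,0,0,0.8]]'
```

```text
t: 22.02
position: [0.5292, -0.0176, 0.1191]
eef_rot: [-3.141, 0.001, 3.08]
force: [0.2, 0.2, -0.7]
width: 0.0181
gripper_force: 0.0
t: 22.43
position: [0.5263, -0.0168, 0.1657]
eef_rot: [3.139, -0.009, 3.08]
force: [-0.7, -0.1, -4.6]
width: 0.0119
gripper_force: 30.0
t: 22.77
position: [0.5296, -0.0175, 0.23]
eef_rot: [-3.141, 0.003, 3.08]
force: [-0.4, -1.0, -4.4]
width: 0.0115
gripper_force: 30.0
```

```bash

python3 -m crank '[[0,0,0,0,0,-5.5,0.8],[0,0,0,0,0,-5.4,0.8],[0,0,0,0,0,0,0.8],[0,0,0,0,0,0,0.8]]'
python3 -c "
from h import *
s=state();print(tool(np.array([.5265,.2589,.23])-s['position']),np.degrees(s['eef_rot'][2]-3.2706+2*np.pi))"
```

```text
t: 23.1
position: [0.528, -0.0173, 0.2268]
eef_rot: [3.14, -0.004, -3.016]
force: [-0.9, -1.0, -3.8]
width: 0.0118
gripper_force: 30.0
[-3.32228962 27.41866596 -0.29161309] -0.17388880921193198
```

```bash

python3 -m crank '[[-0.3,2.4,0,0,0,0,0.8],[-0.4,3.5,0,0,0,0,0.8],[-0.5,3.5,0,0,0,0,0.8],[-0.4,3.5,0,0,0,0,0.8],[-0.5,3.5,0,0,0,0,0.8]]'
python3 -m crank '[[-0.4,3.5,0,0,0,0,0.8],[-0.4,3.5,0,0,0,0,0.8],[-0.4,3.5,0,0,0,0,0.8],[0,0.5,0,0,0,0,0.8],[0,0,0,0,0,0,0.8]]'
python3 -m crank '[[0,0,2,0,0,0,0.8],[0,0,2.5,0,0,0,0.8],[0,0,1.5,0,0,0,0.8],[0,0,0,0,0,0,0.8],[0,0,0,0,0,0,0.8]]'
python3 - <<'E'
from h import *
p=grab_frame("wrist");s=state();save(p,"c8")
print(s["position"],s["eef_rot"],tool(np.array([.5265,.2589,.130])-s['position']))
for n in ("chock_place","chock_center","roller_center","cradle","cradle_seat"):
  for d in place_of(n,p)[:2]: print(n,d["confidence"],d["location"],atz(p,d["location"],.043))
E
```

```text
t: 23.52
position: [0.528, 0.1491, 0.2275]
eef_rot: [3.141, -0.002, -3.017]
force: [-0.1, -0.7, -3.8]
width: 0.0118
gripper_force: 30.0
t: 23.93
position: [0.5255, 0.2606, 0.2273]
eef_rot: [3.141, -0.002, -3.011]
force: [-0.2, -1.3, -3.8]
width: 0.0116
gripper_force: 30.0
t: 24.35
position: [0.5261, 0.2569, 0.1676]
eef_rot: [-3.141, -0.003, -3.015]
force: [0.9, 0.8, -3.9]
width: 0.0119
gripper_force: 30.0
[0.52695691 0.25731422 0.16886837] [-3.14120843e+00 -4.85975670e-04 -3.01477009e+00] [0.0233782  0.16457696 3.8867862 ]
```

```bash

python3 -m crank '[[0,0.2,1,0,0,0,0.8],[0,0,1.3,0,0,0,0.8],[0,0,0.7,0,0,0,0.8],[0,0,0,0,0,0,0.8],[0,0,0,0,0,0,0.8]]'
python3 -m crank '[[0,0,0.3,0,0,0,0.8],[0,0,0,0,0,0,0.8],[0,0,0,0,0,0,0.8]]'
python3 -m crank '[[0,0,0.2,0,0,0,0.8],[0,0,0,0,0,0,0.8],[0,0,0,0,0,0,0.8]]'
python3 -m crank '[[0,0,0.15,0,0,0,0.8],[0,0,0,0,0,0,0.8],[0,0,0,0,0,0,0.8]]'
```

```text
t: 25.07
position: [0.5261, 0.2603, 0.1382]
eef_rot: [-3.141, -0.001, -3.013]
force: [-0.0, 0.7, -3.0]
width: 0.0118
gripper_force: 30.0
t: 25.32
position: [0.5266, 0.2604, 0.136]
eef_rot: [3.142, 0.0, -3.013]
force: [-0.2, 0.1, -3.3]
width: 0.012
gripper_force: 30.0
t: 25.57
position: [0.5263, 0.2603, 0.1338]
eef_rot: [-3.142, -0.0, -3.013]
force: [-0.2, -0.2, -3.6]
width: 0.012
gripper_force: 30.0
t: 25.82
position: [0.5263, 0.2603, 0.1322]
eef_rot: [-3.142, -0.0, -3.013]
force: [0.8, 0.1, -4.9]
width: 0.0117
gripper_force: 30.0
```

```bash

python3 -m crank '[[0,-0.1,0.1,0,0,0,0.8],[0,0,0,0,0,0,0.8],[0,0,0,0,0,0,0.8]]'
python3 -m crank '[[0,0,0.1,0,0,0,0.8],[0,0,0,0,0,0,0.8],[0,0,0,0,0,0,0.8]]'
python3 -m crank '[[0,0,0.1,0,0,0,0.8],[0,0,0,0,0,0,0.8],[0,0,0,0,0,0,0.8]]'
```

```text
t: 26.07
position: [0.5265, 0.2593, 0.1312]
eef_rot: [-3.142, -0.0, -3.013]
force: [-0.5, -0.7, -3.0]
width: 0.012
gripper_force: 30.0
t: 26.32
position: [0.5264, 0.2593, 0.1302]
eef_rot: [-3.142, -0.0, -3.013]
force: [-0.1, 0.2, -4.7]
width: 0.0117
gripper_force: 30.0
t: 26.57
position: [0.5264, 0.2593, 0.1292]
eef_rot: [-3.142, -0.0, -3.013]
force: [1.1, -0.3, -4.2]
width: 0.0116
gripper_force: 30.0
```

```bash

python3 -m crank '[[0,0,0.1,0,0,0,0.8],[0,0,0,0,0,0,0.8],[0,0,0,0,0,0,0.8]]'
python3 -m crank '[[0,0,0.05,0,0,0,0.8],[0,0,0,0,0,0,0.8],[0,0,0,0,0,0,0.8]]'
```

```text
t: 26.82
position: [0.5267, 0.2594, 0.129]
eef_rot: [3.142, 0.001, -3.013]
force: [-1.3, -0.9, 3.2]
width: 0.0119
gripper_force: 30.0
t: 27.07
position: [0.5268, 0.2594, 0.1289]
eef_rot: [3.142, 0.001, -3.013]
force: [-1.7, -0.2, 7.0]
width: 0.0114
gripper_force: 30.0
```

```bash

python3 -m crank '[[0,0,-0.1,0,0,0,0.8],[-0.4,0,0,0,0,0,0.8],[-0.5,0,0,0,0,0,0.8],[-0.4,0,0,0,0,0,0.8],[0,0,0,0,0,0,0.8]]'
python3 -m crank '[[-0.2,0,0,0,0,0,0.8],[0,0,0,0,0,0,0.8],[0,0,0,0,0,0,0.8]]'
python3 -m crank '[[-0.1,0,0,0,0,0,0.8],[0,0,0,0,0,0,0.8],[0,0,0,0,0,0,0.8]]'
python3 -m crank '[[-0.1,0,0,0,0,0,0.8],[0,0,0,0,0,0,0.8],[0,0,0,0,0,0,0.8]]'
```

```text
t: 27.48
position: [0.5393, 0.2611, 0.1289]
eef_rot: [3.141, -0.001, -3.013]
force: [-2.0, -1.1, 3.9]
width: 0.0123
gripper_force: 30.0
t: 27.73
position: [0.54, 0.2612, 0.1289]
eef_rot: [-3.141, -0.003, -3.013]
force: [-8.1, -2.2, 6.7]
width: 0.0119
gripper_force: 30.0
t: 27.98
position: [0.5408, 0.2613, 0.1289]
eef_rot: [-3.141, -0.003, -3.012]
force: [-7.2, -2.0, 6.6]
width: 0.012
gripper_force: 30.0
t: 28.23
position: [0.5419, 0.2615, 0.1289]
eef_rot: [-3.141, -0.003, -3.013]
force: [-7.4, -1.6, 7.5]
width: 0.0122
gripper_force: 30.0
```

```bash

python3 -m crank '[[0,0,-0.06,0,0,0,0.8],[0,0,0,0,0,0,0.8],[0,0,0,0,0,0,0.8]]'
python3 -m crank '[[-0.1,0,0,0,0,0,0.8],[0,0,0,0,0,0,0.8],[0,0,0,0,0,0,0.8]]'
python3 -m crank '[[-0.1,0,0,0,0,0,0.8],[0,0,0,0,0,0,0.8],[0,0,0,0,0,0,0.8]]'
python3 -m crank '[[-0.1,0,0,0,0,0,0.8],[0,0,0,0,0,0,0.8],[0,0,0,0,0,0,0.8]]'
```

```text
t: 28.48
position: [0.5434, 0.2616, 0.129]
eef_rot: [3.141, -0.0, -3.013]
force: [-0.5, -1.0, -1.5]
width: 0.0117
gripper_force: 30.0
t: 28.73
position: [0.5446, 0.2616, 0.129]
eef_rot: [-3.142, 0.0, -3.013]
force: [0.8, 0.3, -3.5]
width: 0.0117
gripper_force: 30.0
t: 28.98
position: [0.5453, 0.2617, 0.129]
eef_rot: [-3.141, -0.0, -3.013]
force: [0.1, -0.1, -5.3]
width: 0.0116
gripper_force: 30.0
t: 29.23
position: [0.5457, 0.2618, 0.1289]
eef_rot: [-3.141, -0.002, -3.013]
force: [-2.7, -0.6, -5.1]
width: 0.0119
gripper_force: 30.0
```

```bash

python3 -m crank '[[-0.05,0,0,0,0,0,0.8],[0,0,0,0,0,0,0.8],[0,0,0,0,0,0,0.8]]'
python3 -m crank '[[-0.05,0,0,0,0,0,0.8],[0,0,0,0,0,0,0.8],[0,0,0,0,0,0,0.8]]'
python3 -c "
from bench import *
s=state();print(s['position'],s['force'],s['moment'])"
```

```text
t: 29.48
position: [0.5459, 0.2618, 0.129]
eef_rot: [-3.141, -0.002, -3.013]
force: [-5.9, -1.3, -4.1]
width: 0.0121
gripper_force: 30.0
t: 29.73
position: [0.546, 0.2618, 0.129]
eef_rot: [-3.141, -0.003, -3.013]
force: [-6.8, -1.1, -2.2]
width: 0.0117
gripper_force: 30.0
[0.54595909 0.26179115 0.12896499] [-6.76117932 -1.13043215 -2.15531815] [-0.28528318  1.33424481  0.06257917]
```

```bash

python3 -m crank '[[0,0,0.08,0,0,0,0.8],[0,0,0,0,0,0,0.8],[0,0,0,0,0,0,0.8]]'
python3 -m crank '[[0,0,0,0,0,0,1.3],[0,0,0,0,0,0,1.6],[0,0,0,0,0,0,2.2],[0,0,0,0,0,0,3.5],[0,0,0,0,0,0,4]]' 8
python3 -m crank '[[0,0,0,0,0,0,4],[0,0,-1,0,0,0,4],[0,0,-2.5,0,0,0,4],[0,0,-3.5,0,0,0,4],[0,0,-3.5,0,0,0,4]]'
python3 -m crank '[[1,0,-2,0,0,0,4],[2,0,-1,0,0,0,4],[2,0,0,0,0,0,4],[0,0,0,0,0,0,4],[0,0,0,0,0,0,4]]'
python3 - <<'E'
from h import *
p=grab_frame("wrist");s=state();q=grab_frame("side");print(s["position"])
for n in ("chock_center","roller_center","chock_place","chock_rib"):
  for d in place_of(n,p)[:2]: print(n,d["confidence"],d["location"],atz(p,d["location"],.063 if n[-3:]=="rib" else .04 if n[0]=="r" else .043))
cv2.imwrite("pics/c9.png",np.hstack([p["frame"][50:350,160:560,::-1],cv2.resize(q["frame"][110:230,220:340,::-1],(300,300),interpolation=cv2.INTER_CUBIC)]))
E
```

```text
t: 29.98
position: [0.5459, 0.2618, 0.1289]
eef_rot: [-3.141, -0.003, -3.013]
force: [-8.8, -1.8, 2.6]
width: 0.0116
gripper_force: 30.0
t: 30.4
position: [0.5481, 0.2622, 0.129]
eef_rot: [3.141, 0.002, -3.013]
force: [-0.1, 0.3, 0.1]
width: 0.0312
gripper_force: 0.0
t: 30.82
position: [0.5468, 0.2618, 0.2345]
eef_rot: [-3.141, -0.002, -3.013]
force: [0.3, 1.0, -0.8]
width: 0.0397
gripper_force: 0.0
t: 31.23
position: [0.4974, 0.2557, 0.2647]
eef_rot: [3.141, 0.002, -3.012]
force: [0.8, 0.1, -0.3]
width: 0.0401
gripper_force: 0.0
[0.4981016  0.25569703 0.26419804]
chock_center 0.58 [322.7, 243.3] [0.55245415 0.26318256 0.043     ]
chock_center 0.24 [320.8, 244.4] [0.55382091 0.26151254 0.043     ]
roller_center 0.85 [65.7, 2.7] [0.36862307 0.02263348 0.04      ]
roller_center 0.79 [324.6, 275.8] [0.58812201 0.2697059  0.04      ]
chock_rib 0.61 [323.1, 246.6] [0.54732364 0.26294649 0.063     ]
```

View pics/c9.png

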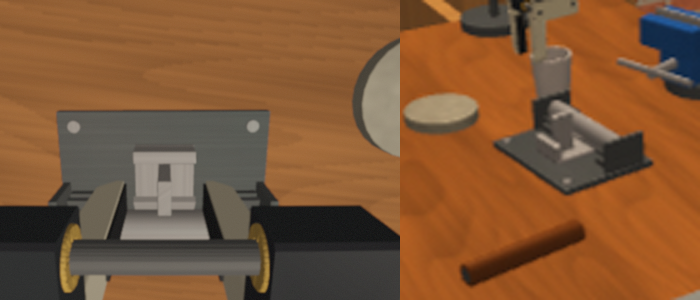

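The chock (crop centre about (165,180)) stands square on the plate, snug to the bar between the V-blocks. The bar lies in the cradle between its cheeks. Handing in.

```bash
python3 -c "
from bench import *
print(close_job())"
```

```text
the job is handed in; nothing more can be done
None
```

I drew out the thick bar, laid it in both V-blocks between the cheeks, set the chock square and snug against it, touched nothing else, and handed in at about 31 s; no verdict came back.

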